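Press the pliers and the feeler gauge home in their foam trays

ROBOT

A 7-joint arm with a two-finger parallel gripper is mounted at the origin on the work surface. World frame = base frame: x ahead of the robot, y to its left, z up, the work surface at z = 0. Lengths are in mm, angles in rad, forces in N, time in s.
With the tool pointing down it reaches from about 425 to 1025 mm from the base axis. Payload 9.4 kg.
Tool frame: the origin (TCP) lies midway between the tips of the shut fingers; the grasp point (between the pads) lies 19 mm behind it (grip_depth is the distance from the TCP to the grasp point, in mm); z points along the fingers, y is the direction in which the jaws open and shut (so a half turn about z gives the same grasp; the last joint's range is limited). The gripper opens to 85 mm and grips with 20 to 120 N. Pads are 22 mm wide; open, the fingers measure 114 mm over their backs; the gripper's body (76 mm by 85 mm) begins 54 mm behind the grasp point. The pads swing forward as they close: fully open they stand 13 mm farther back than shut.
Start: joints at [-1.412, 0.599, -0.003, 1.599, 0.002, 0.943, -0.08], TCP at [169.379, 704.936, 231.275] pointing down, gripper open.
Joint ranges: [-2.57, 2.57], [-0.35, 1.97], [-1.29, 1.29], [0.11, 2.56], [-1.05, 4.19], [0.11, 1.86], [-2.63, 2.63]. Speed limits (rad/s): [2.22, 2.22, 3.01, 3.01, 3.14, 3.14, 3.14].

INTERFACE

Orientations are given as a unit quaternion [w, x, y, z].
In Python, from cell import * gives the robot as it stands. Calls block until the motion is done:
- reach(position, orientation): joint-space move of the TCP to a pose.
- movel(position, rot=None, feed=150, until_force=None): straight line of the TCP; rot=None keeps the orientation; feed is the mean speed in mm/s. With until_force (N) it stops when the force on the tool has changed by that much, and returns True; else False.
- set_joints(angles): joint-space move.
- grip(opening, effort=None): finger opening in mm; effort is the grip in N (None keeps the last); returns when the fingers have stopped.
- pause(seconds).
- ik(position, orientation): joint angles nearest the present ones, or None.
- grab_frame(name): name is "side" or "top" or "wrist"; returns a dict with "frame" (400x640x3 uint8, red, green, blue), "fx", "fy", "cx", "cy" (pixels), "cam_to_world" (4x4, takes a point from camera to world coordinates); the wrist camera has in their place "T_tool_cam" (4x4, takes a point from camera to tool coordinates, whose origin is the TCP and whose axes are the flange's). Camera axes: x right, y up, looking along -z (the intrinsics and any distortion apply to the point x, -y, -z); pixel columns grow to the right and rows downward; lengths in mm; the calibration is good to about 2 mm. A picture is of the moment at which its call begins: read the wrist's pose just before it. There is no depth.
A pose or a line that the arm cannot do raises MotionError and nothing moves.
- close_job(): hands the job in, once; it reports no verdict.
Readings, each from a call of its own:
- read_t(): time.
- read_joints(): joint angles.
- read_qd(): joint speeds.
- read_joint_torque(): joint torques, N m.
- read_eef_pos(): TCP position.
- read_eef_rot(): TCP orientation.
- read_contact_force(): force on the tool from outside, world axes, zero at the start.
- read_torque(): the same for the moment, N m.
- read_opening(): finger opening in mm.
Only numpy, scipy, OpenCV 4.12 (cv2) and the standard library are available. Lean on these libraries where they do the work, as an engineer would, in place of code of your own. Each camera call takes 0.05 s, during which the arm holds its last target.

TASK

Put the loose pliers away: lay them the right way round into the pliers-shaped cut-out of the foam tray and press them down until they are fully home. The feeler gauge in the other foam tray is standing proud of its slot: press it fully home too. Set the pliers down rather than dropping them, and leave the other things on the bench where they are.

Things in the scene. Friction and masses are not known exactly. Their poses are not given: they have to be found in the camera images.
- pliers: Pliers flat on the bench, steel head, green handles. Origin: underside below the pivot; x to the jaw tips, z up. Joint block: x -22 to 12 mm, 26 wide (y), 15 tall, flat sides: grasp it across y or press it from above. Jaws: to x 32 mm 22 wide, to 52 mm 14 wide, 13 tall. Two splayed handles, 14 tall, to x -94 mm, 55 over both. Centre of mass near x -15 mm; about 0.22 kg.
- pliers_seat (a point): Where the pliers' origin belongs when home: floor of the cut-out, 11 mm above the bench; x: the way the jaws must point. Laid in, the pliers first rest on springy lips, underside 3 mm below the foam surface, 10 mm above home. Pressing down at the joint block, 10 to 20 mm behind the origin, with 8 to 20 N takes them to the floor, where they stay, block 2 mm above the foam.
- gauge: Feeler gauge: steel bar-shaped stack of leaves 104 x 20 x 14 mm, brass screw at one end. Origin: centre of its underside, x along it, z up. At the start it stands proud on four springy lips, its top 35 mm above the bench. Pressing near its middle with 6 to 20 N takes it to the slot's floor, where it stays, its top then 25 mm above the bench, 1 mm above the foam.
- gauge_seat (a point): Where the gauge's origin belongs when home: middle of its slot's floor, 11 mm above the bench; x along the slot, z up.
- screwdriver: Screwdriver with a yellow handle, 160 mm long, lying in its slot in the gauge's tray. Origin: middle of its length, at its underside. Leave alone.
- spanner: Steel spanner, 180 mm long and 8 mm tall, lying on the bench. Origin: its middle, underside. Leave alone.
- oil_bottle: Black oil bottle, 72 mm across, 160 mm tall, standing. Origin: centre of its underside. Leave alone.
- spray_can: White spray can with a blue band, 60 mm across, 180 mm tall, standing. Origin: centre of its underside. Leave alone.
- pliers_tray: Fixed tray 206 x 136 mm, 24 mm tall, charcoal foam over a blue floor; origin: centre of its underside, 21.5 mm behind the seat (-x). Its cut-out, 13 mm deep, follows the pliers with 2 mm clearance all round; beside the joint block it widens to finger notches 38 mm long, out to y = +-48 mm. Four lighter springy lips, at the jaws and handles, stick out of its walls.
- gauge_tray: Fixed tray 206 x 136 mm, charcoal foam over a blue floor, foam surface 24 mm above the bench; origin: centre of its underside. The gauge's slot lies 32 mm to -y of it; a screwdriver lies in the other slot, 32 mm to +y, standing 13 mm above the foam.
Not all that is in view belongs to the job. What is meant by the gauge is not pink, and is the smaller of those in its own colour.

How it is judged (in metres and radians):
At the end, for the whole second after the job is handed in: The pliers lie home in their cut-out and the feeler gauge home in its slot: each origin within 6 mm sideways of its seat and less than 3 mm above it, level within 0.05 rad, the pliers along the cut-out (0.08 rad), both at rest (horizontal distance between pliers and pliers_seat below 0.006 m and z of pliers in the frame of pliers_seat below 0.003 m and angle between each of pliers, gauge's own z axis and vertical below 0.05 rad and angle between the x axis of pliers and the x axis of pliers_seat, either way round below 0.08 rad and horizontal distance between gauge and gauge_seat below 0.006 m and z of gauge in the frame of gauge_seat below 0.003 m and linear speed of each of pliers, gauge below 0.02 m/s); the robot touches nothing.
It fails at once if the pliers are dropped: moving faster than 0.6 m/s with nothing touching them (linear speed of pliers above 0.6 m/s and contact force between pliers and anything else below 0.05 N).
It fails at once if the screwdriver, the spanner, the oil bottle or the spray can is moved by more than 30 mm (distance of any of screwdriver, spanner, oil_bottle, spray_can from where it was at the start of the episode above 0.03 m).
It also fails if it takes over 58 s, if anything falls off the work surface, if the arm or the gripper's body presses on something with over 40 N, if the wrist force passes 120 N, or if a joint passes its speed limit or range.

## Working session

There is one attempt and no reset: what is moved stays moved. The work goes in short steps, each a Python script; the robot and the scene stay as the last script left them, time stands still between calls to the robot, and variables do not carry over. Pictures are saved under pics/ and viewed, and the job is handed in when it is done.

```bash
ls; mkdir -p pics; python3 - <<'E'
from cell import *
import cv2,numpy as np
for n in ["side","top","wrist"]:
    p=read_eef_pos();r=read_eef_rot()
    f=grab_frame(n)
    cv2.imwrite(f"pics/{n}0.png",f["frame"][:,:,::-1])
    print(n,{k:(v if not hasattr(v,'shape') else np.round(v,3).tolist()) for k,v in f.items() if k!="frame"},p,r)
print(read_t(),read_contact_force(),read_opening())
E
```

```text
pics
side {'fx': 413.63892274480094, 'fy': 413.63892274480094, 'cx': 313.64776079102745, 'cy': 194.42245665131185, 'cam_to_world': [[-0.986, 0.09, -0.137, 377.968], [-0.164, -0.571, 0.804, 817.097], [-0.006, 0.816, 0.578, 630.276], [0.0, 0.0, 0.0, 1.0]]} [169.28753087 704.4516637  230.41291992] [-1.91587437e-05  1.17583887e-01  9.93062631e-01 -7.99970223e-04]
top {'fx': 452.2302397873613, 'fy': 452.2302397873613, 'cx': 317.4572825797466, 'cy': 199.90489228005978, 'cam_to_world': [[0.021, 0.983, -0.184, 309.432], [-1.0, 0.018, -0.016, -40.303], [-0.013, 0.184, 0.983, 1201.654], [0.0, 0.0, 0.0, 1.0]]} [169.2626163  704.46587243 230.38721498] [-2.04879863e-05  1.17581557e-01  9.93062902e-01 -8.05726769e-04]
wrist {'fx': 341.56089750461047, 'fy': 341.56089750461047, 'cx': 315.0618986042253, 'cy': 201.57410299836468, 'T_tool_cam': [[-0.0, 0.953, 0.303, 76.488], [1.0, 0.0, 0.0, 0.437], [0.0, 0.303, -0.953, -142.557], [0.0, 0.0, 0.0, 1.0]]} [169.27021781 704.51029345 230.47888591] [-2.68962683e-05  1.17604179e-01  9.93060283e-01 -7.28647370e-04]
0.15 [-0.76986482  0.23356765 -0.31926928] 85.56622082072845
```

View pics/top0.png

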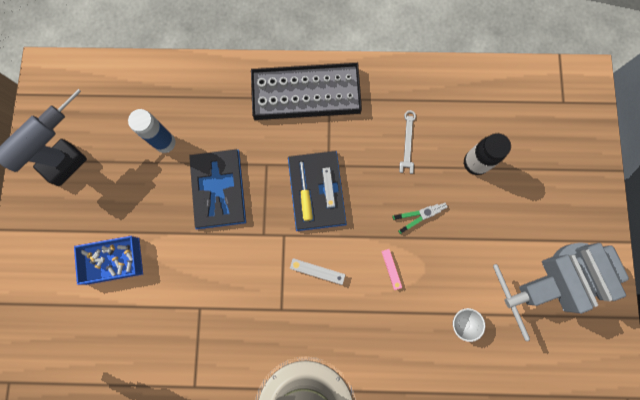

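View pics/side0.png

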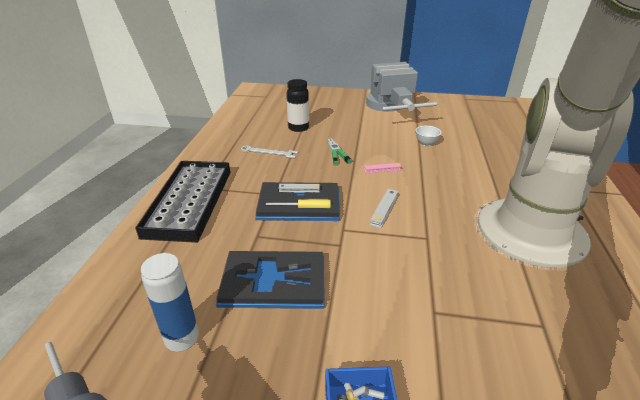

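View pics/wrist0.png

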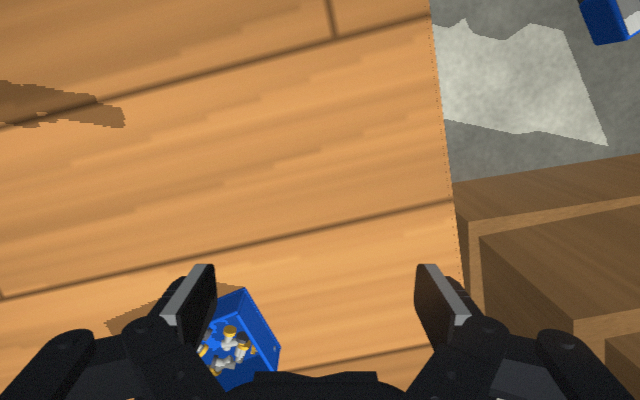

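```bash
cat > h.py <<'E'
import numpy as np,cv2,json
def ray_plane(f,uv,z,T=None):
    T=np.array(f["cam_to_world"]) if T is None else T
    uv=np.atleast_2d(uv).astype(float)
    d=np.c_[(uv[:,0]-f["cx"])/f["fx"],-(uv[:,1]-f["cy"])/f["fy"],-np.ones(len(uv))]@T[:3,:3].T
    o=T[:3,3]
    return o+d*((z-o[2])/d[:,2])[:,None]
def project(f,P,T=None):
    T=np.array(f["cam_to_world"]) if T is None else T
    p=(np.atleast_2d(P)-T[:3,3])@T[:3,:3]
    return np.c_[f["cx"]+f["fx"]*p[:,0]/-p[:,2], f["cy"]-f["fy"]*p[:,1]/-p[:,2]]
def crop(img,box,s,name):
    x0,y0,x1,y1=box
    cv2.imwrite(name,cv2.resize(img[y0:y1,x0:x1],None,fx=s,fy=s,interpolation=cv2.INTER_CUBIC))
E
python3 - <<'E'
import cv2
from h import *
t=cv2.imread('pics/top0.png')
a=cv2.resize(t[140:240,180:280],None,fx=4,fy=4,interpolation=cv2.INTER_CUBIC)
b=cv2.resize(t[140:240,270:370],None,fx=4,fy=4,interpolation=cv2.INTER_CUBIC)
cv2.imwrite('pics/c1.png',np.hstack([a,b]))
crop(t,(380,190,460,250),8,'pics/c2.png')
E
```

```text
(no output)
```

View pics/c1.png

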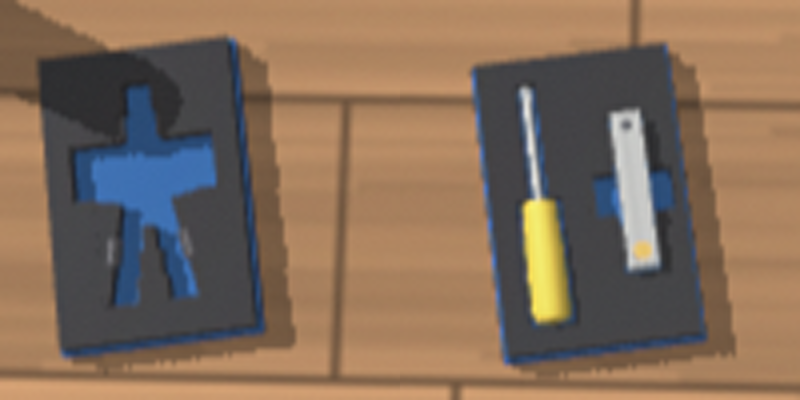

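View pics/c2.png

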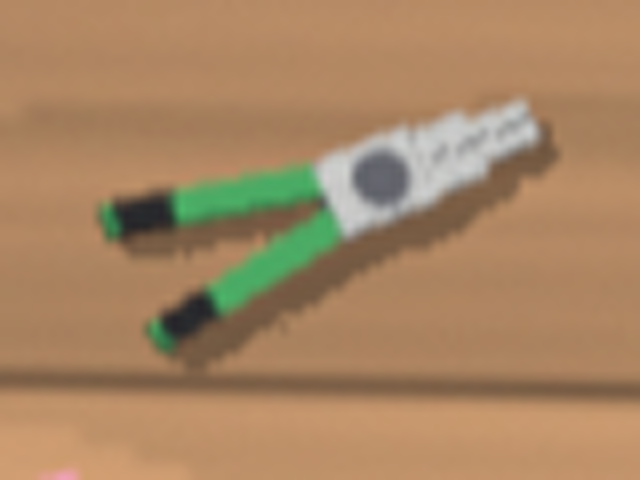

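```bash
cat > coarse.py <<'E'
from cell import *
from h import *
f=grab_frame("top"); s=grab_frame("side")
img=f["frame"]; hsv=cv2.cvtColor(img,cv2.COLOR_RGB2HSV)
dark=((hsv[...,2]<95)&(hsv[...,1]<90)).astype(np.uint8)
for nm,box in (("ptray",(180,140,250,240)),("gtray",(280,140,355,240))):
    m=np.zeros_like(dark);x0,y0,x1,y1=box;m[y0:y1,x0:x1]=dark[y0:y1,x0:x1]
    n,l,st,c=cv2.connectedComponentsWithStats(m);k=1+np.argmax(st[1:,4])
    yx=np.argwhere(l==k)[:,::-1]
    P=ray_plane(f,yx,24)[:,:2].astype(np.float32)
    print(nm,cv2.minAreaRect(P))
pv=ray_plane(f,(427.6,212.1),15)[0];tip=ray_plane(f,(446.3,205),13)[0]
print("pliers",pv,tip,np.linalg.norm((tip-pv)[:2]),np.degrees(np.arctan2(*(tip-pv)[1::-1])))
# gauge ends px on top z=35
g=ray_plane(f,[(270+614/4-0,140+112/4),(270+636/4,140+112/4),(270+658/4,140+265/4),(270+628/4,140+268/4)],35)
print("gauge",g[:,:2],g.mean(0))
E
python3 coarse.py
```

```text
ptray ((559.4146728515625, 251.11831665039062), (201.0255889892578, 130.7088165283203), 8.564077377319336)
gtray ((557.6588745117188, -19.482986450195312), (205.3006591796875, 132.58338928222656), 7.986247539520264)
pliers [ 504.28839337 -313.06585785   15.        ] [ 524.67264527 -363.55170151   13.        ] 54.44573570288984 -68.01302873823973
gauge [[ 619.27664928 -300.46915502]
 [ 619.53104761 -315.00835157]
 [ 516.80470294 -326.78720466]
 [ 514.45450993 -307.2312116 ]] [ 567.51672744 -312.37398071   35.        ]
```

```bash
cat >> h.py <<'E'
def down(phi): return [0.0,float(np.cos(phi/2)),float(np.sin(phi/2)),0.0]
def toolx(phi): return np.array([np.cos(phi),np.sin(phi),0])
from scipy.spatial.transform import Rotation as R
def Tw(p,q,f):
    T=np.eye(4);T[:3,:3]=R.from_quat([q[1],q[2],q[3],q[0]]).as_matrix();T[:3,3]=p
    return T@np.array(f["T_tool_cam"])
def wshot(name):
    from cell import read_eef_pos,read_eef_rot,grab_frame
    p=np.array(read_eef_pos());q=np.array(read_eef_rot());f=grab_frame("wrist")
    cv2.imwrite(f"pics/{name}.png",f["frame"][:,:,::-1])
    f["cam_to_world"]=Tw(p,q,f)
    np.savez(f"pics/{name}.npz",**{k:v for k,v in f.items()})
    return f
def load(name):
    z=np.load(f"pics/{name}.npz");return {k:(z[k] if z[k].ndim else float(z[k])) for k in z.files}
E
python3 - <<'E'
from cell import *
from h import *
phi=np.radians(8.3+180)
for nm,c in (("wp",[575,253]),("wg",[558,-19])):
    t=np.array([*c,150])-40*toolx(phi)
    q=ik(t.tolist(),down(phi));print(nm,np.round(q,2) if q is not None else None)
    t0=read_t();reach(t.tolist(),down(phi));print(read_t()-t0)
    wshot(nm)
phi=np.radians(-68+180)
t=np.array([504,-310,150])-40*toolx(phi)
q=ik(t.tolist(),down(phi));print(np.round(q,2) if q is not None else None)
E
```

```text
wp [-0.43  0.62 -0.08  1.81  0.07  0.72  1.16]
2.2667
wg [ 0.    0.55 -0.11  1.97  0.1   0.63  1.54]
1.0583
[ 0.35  0.58  0.22  1.92 -0.2   0.66  1.08]
```

View pics/wp.png

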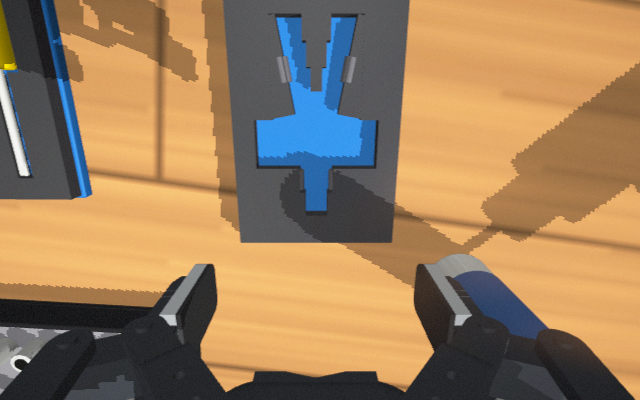

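View pics/wg.png

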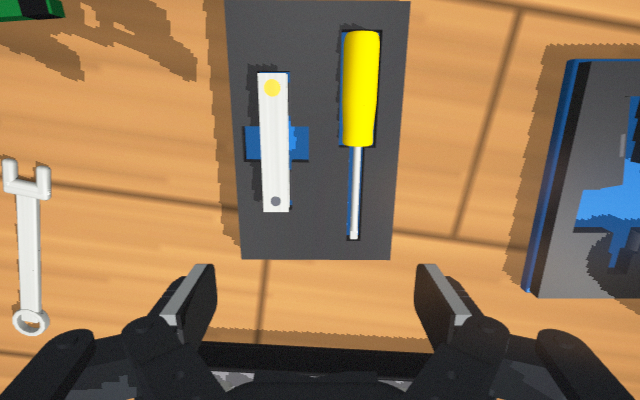

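```bash
cat > tray.py <<'E'
from h import *
def line(P):
    vx,vy,x,y=cv2.fitLine(np.array(P,np.float32),cv2.DIST_HUBER,0,.01,.01).ravel();return np.array([x,y]),np.array([vx,vy])
def inter(a,b):
    s=np.linalg.solve(np.c_[a[1],-b[1]],b[0]-a[0]);return a[0]+s[0]*a[1]
for nm,near in (("wp",242),("wg",260)):
    f=load(nm);g=f["frame"];hsv=cv2.cvtColor(g,cv2.COLOR_RGB2HSV)
    wood=((hsv[...,0]<30)&(hsv[...,1]>70)).astype(np.uint8)
    rows=range(30,near-12)
    L=[];Rr=[]
    for r in rows:
        w=np.where(wood[r]>0)[0]
        l=w[w<300];rr=w[(w>350)]
        if nm=="wg": rr=rr[rr>383]
        if len(l): L.append((l.max()+.5,r))
        if len(rr): Rr.append((rr.min()-.5,r))
    N=[]
    for c in range(250,385):
        w=np.where(wood[near-25:,c]>0)[0]
        N.append((c,near-25+w.min()-.5))
    wl=lambda P:line(ray_plane(f,P,24)[:,:2])
    l,r,n=wl(L),wl(Rr),wl(N)
    A,B=inter(l,n),inter(r,n)
    for x in (l,r,n): print(nm,'ang',np.degrees(np.arctan(x[1][1]/x[1][0])).round(2))
    print('corners',A,B,np.linalg.norm(A-B))
    d=(A-B)/np.linalg.norm(A-B)  # near edge dir; tray +x normal away from robot
    xd=l[1]*np.sign(l[1][0])+r[1]*np.sign(r[1][0]);xd/=np.linalg.norm(xd)
    c=(A+B)/2-103*xd;yaw=np.arctan2(xd[1],xd[0])
    yd=np.array([-xd[1],xd[0]])
    print('centre',c,'yaw',np.degrees(yaw),'seat p',c+21.5*xd,'gseat',c-32*yd)
    # far-corner reprojection
    P=[[*(c+sx*103*xd+sy*68*yd),24] for sx,sy in ((1,1),(1,-1),(-1,-1),(-1,1))]
    print('reproj',project(f,P).round(1).tolist())
    top=None
    if nm=="wp":
        q=[[*(c+21.5*xd+a*xd+b*yd),24] for a,b in ((14,48),(14,-48),(-24,-48),(-24,48),(54,9),(54,-9),(-96,0))]
        print('notch pred',project(f,q).round(1).tolist())
    else:
        m=((hsv[...,1]<40)&(hsv[...,2]>150)).astype(np.uint8);m[:,:250]=0;m[:,300:]=0;m[230:]=0
        m|=(((hsv[...,0]>20)&(hsv[...,0]<35)&(hsv[...,1]>70)&(hsv[...,2]>180)).astype(np.uint8)&(np.indices(m.shape)[1]>255)&(np.indices(m.shape)[1]<292)).astype(np.uint8)
        ys=np.argwhere(m)[:,::-1]; 
        k=cv2.connectedComponentsWithStats(m);i=1+np.argmax(k[2][1:,4]);ys=np.argwhere(k[1]==i)[:,::-1]
        print('gauge',cv2.minAreaRect(ray_plane(f,ys,35)[:,:2].astype(np.float32)))
E
python3 tray.py
python3 - <<'E'
import sys;sys.argv=['']
from cell import *
from h import *
s=grab_frame("side");t=grab_frame("top")
print(ray_plane(s,(180,347),0),ray_plane(t,(167,143),0), ray_plane(t,(140,119),180))
E
```

```text
wp ang 8.4
wp ang 8.33
wp ang -81.64
corners [668.9559  203.34421] [650.16016 331.20636] 129.23625
centre [557.6537  252.29126] yaw 8.364829 seat p [578.925   255.41899] gseat [562.3089  220.63168]
reproj [[394.8, 242.5], [236.4, 242.5], [215.1, -37.1], [416.5, -37.1]]
notch pred [[375.8, 165.0], [255.5, 165.0], [252.9, 116.0], [378.5, 116.0], [326.4, 212.3], [304.8, 212.3], [315.8, 10.3]]
wg ang 8.04
wg ang 8.02
wg ang -81.63
corners [669.17725 -66.05339] [650.3564    61.809765] 129.2409
centre [557.777    -16.511524] yaw 8.030831 seat p [579.0661   -13.507847] gseat [562.24756 -48.1977 ]
reproj [[392.9, 259.9], [237.1, 259.1], [218.3, -10.4], [415.5, -9.0]]
gauge ((564.9942626953125, -47.19133758544922), (103.41189575195312, 21.334447860717773), 8.059099197387695)
[[681.62262956 428.8044219    0.        ]] [[687.86225676 401.31514351   0.        ]] [[689.81448661 404.93117252 180.        ]]
```

```bash
python3 - <<'E'
from h import *
f=load("wp");g=f["frame"][:,:,::-1].copy()
yaw=np.radians(8.36);xd=np.array([np.cos(yaw),np.sin(yaw)]);yd=np.array([-xd[1],xd[0]])
c=np.array([557.654,252.291])+3*xd; s=c+21.5*xd
print('seat',s)
big=cv2.resize(g[0:250,230:400],None,fx=3.2,fy=2.4*4/3,interpolation=cv2.INTER_NEAREST) if 0 else cv2.resize(g[100:250,230:420],None,fx=4,fy=4,interpolation=cv2.INTER_NEAREST)
q=[(14,50),(14,-50),(-24,-50),(-24,50)]
for pts,z in ((((14,48),(14,-48),(-24,-48),(-24,48)),24),(((54,9),(54,-9),(34,-9),(34,9)),24),(((14,48),(14,-48),(-24,-48),(-24,48)),11)):
    P=project(f,[[*(s+a*xd+b*yd),z] for a,b in pts])
    P=((P-[230,100]+.5)*4).astype(int)
    cv2.polylines(big,[P],True,(0,0,255) if z==24 else (0,255,0),1)
cv2.imwrite('pics/c3.png',big)
E
```

```text
seat [581.89366489 255.85311259]
```

View pics/c3.png

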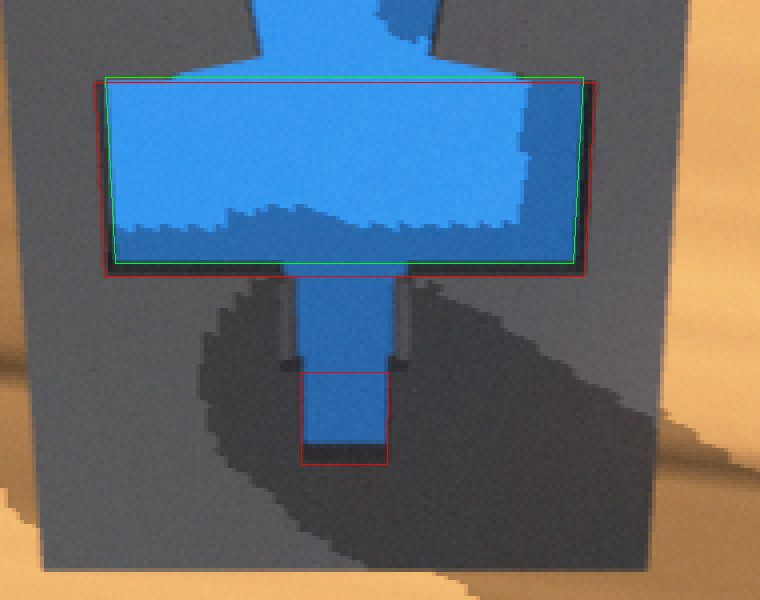

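```bash
python3 - <<'E'
from cell import *
from h import *
phi=np.radians(8.05+180)
t=np.array([565.1,-47.4,0])
print('t',read_t())
grip(0,60); print('op',read_opening(),read_t())
reach([t[0],t[1],75],down(phi))
movel([t[0],t[1],42],feed=80)
r=movel([t[0],t[1],21],feed=20,until_force=14)
print(r,read_eef_pos(),read_contact_force(),read_t())
movel([t[0],t[1],75],feed=120)
print(read_t())
# go look at pliers
phi=np.radians(-68+180)
t=np.array([504,-310,150])-40*toolx(phi)
grip(85)
reach(t.tolist(),down(phi));wshot("wl");print(read_t())
s=grab_frame("side");t=grab_frame("top")
cv2.imwrite('pics/side1.png',s["frame"][:,:,::-1]);crop(t["frame"][:,:,::-1],(270,140,370,240),5,'pics/t1.png')
E
```

```text
t 3.775
op 0.2020836638488899 4.5417
True [565.28412629 -47.39480298  25.11607637] [-1.34044568 -0.96544156  8.9484862 ] 6.3583
6.925
8.95
```

View pics/wl.png

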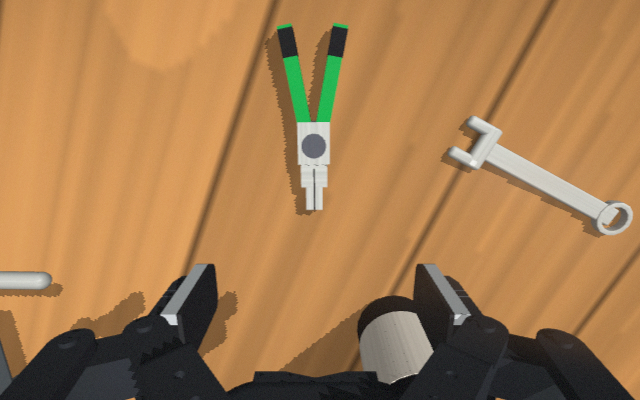

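View pics/t1.png

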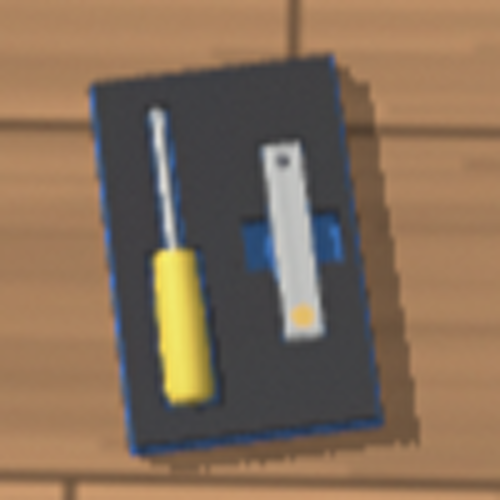

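View pics/side1.png

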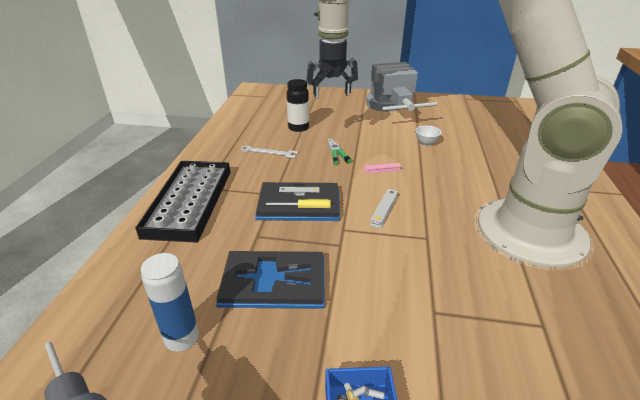

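```bash
cat > pl.py <<'E'
from h import *
import sys
f=load(sys.argv[1]);g=f["frame"];hsv=cv2.cvtColor(g,cv2.COLOR_RGB2HSV)
H,S,V=[hsv[...,i].astype(int) for i in range(3)]
roi=np.zeros(H.shape,bool);roi[10:225,265:365]=1
steel=(S<45)&(V>120)&roi; disc=(V<125)&(V>70)&(S<60)&roi
k=cv2.connectedComponentsWithStats(disc.astype(np.uint8));d=[(k[2][i,4],k[3][i]) for i in range(1,k[0]) if k[2][i,4]>150];print(d)
k=cv2.connectedComponentsWithStats(cv2.morphologyEx((steel).astype(np.uint8),cv2.MORPH_CLOSE,np.ones((3,3))));i=1+np.argmax(k[2][1:,4]);st=k[1]==i
rows=np.where(st.any(1))[0]
E=[]
for r in rows:
    c=np.where(st[r])[0];E.append((r,c.min()-.5,c.max()+.5))
E=np.array(E)
print(E[::3].tolist())
w=E[:,2]-E[:,1]
bl=E[(w>27)]; 
A=ray_plane(f,np.c_[bl[3:-3,1],bl[3:-3,0]],15)[:,:2];B=ray_plane(f,np.c_[bl[3:-3,2],bl[3:-3,0]],15)[:,:2]
ln=lambda P:cv2.fitLine(P.astype(np.float32),cv2.DIST_HUBER,0,.01,.01).ravel()
la,lb=ln(A),ln(B)
for l in (la,lb): print(np.degrees(np.arctan2(l[1],l[0])))
print('width',np.linalg.norm(A-B,axis=1).mean())
M=ray_plane(f,np.c_[E[:,1:].mean(1),E[:,0]],14)[:,:2];lm=ln(M);print('mid ang',np.degrees(np.arctan2(lm[1],lm[0])))
dc=ray_plane(f,d[0][1],15)[0,:2]; 
rear=ray_plane(f,[bl[1:4,1:].mean(),bl[0,0]-.5],15)[0,:2]; tip=ray_plane(f,[E[-8:,1:].mean(),E[-1,0]+.5],13)[0,:2]
print('disc',dc,'rear',rear,np.linalg.norm(rear-dc),'tip',tip,np.linalg.norm(tip-dc),'ang tip-rear',np.degrees(np.arctan2(*(tip-rear)[::-1])))
gr=((H>40)&(H<90)&(S>90)&roi)
for lo,hi in ((0,314),(314,640)):
    m=gr.copy();m[:,:lo]=0;m[:,hi:]=0
    y,x=np.argwhere(m).T;print('handle far',ray_plane(f,[x[y==y.min()].mean(),y.min()-.5],14)[0,:2])
E
python3 pl.py wl
python3 - <<'E'
from cell import *
from h import *
t=grab_frame("top");s=grab_frame("side")
print(read_contact_force(),ray_plane(t,(493,148),160),ray_plane(s,(298,84),160))
E
```

```text
[(np.int32(435), array([313.19770115, 145.63218391]))]
[[122.0, 306.5, 329.5], [125.0, 296.5, 329.5], [128.0, 296.5, 329.5], [131.0, 296.5, 329.5], [134.0, 296.5, 329.5], [137.0, 296.5, 329.5], [140.0, 296.5, 329.5], [143.0, 296.5, 329.5], [146.0, 297.5, 329.5], [149.0, 297.5, 329.5], [152.0, 297.5, 329.5], [155.0, 297.5, 329.5], [158.0, 297.5, 329.5], [161.0, 297.5, 329.5], [164.0, 297.5, 326.5], [167.0, 300.5, 326.5], [170.0, 300.5, 326.5], [173.0, 300.5, 326.5], [176.0, 300.5, 326.5], [179.0, 300.5, 326.5], [182.0, 300.5, 326.5], [185.0, 300.5, 326.5], [188.0, 305.5, 322.5], [191.0, 305.5, 322.5], [194.0, 305.5, 322.5], [197.0, 305.5, 322.5], [200.0, 305.5, 322.5], [203.0, 305.5, 322.5], [206.0, 305.5, 322.5], [209.0, 306.5, 321.5]]
-66.45342
-67.070816
width 26.269089108548116
mid ang -67.12711
disc [ 505.46185333 -311.18243099] rear [ 498.43369964 -294.29354287] 18.292880755461084 tip [ 526.9011578 -362.1573468] 55.299962186636535 ang tip-rear -67.2429613470204
handle far [ 455.59514065 -234.54058215]
handle far [ 486.79281037 -221.80859302]
[-0.17839189 -0.39981695 -0.12945794] [[ 638.14125821 -438.81001799  160.        ]] [[ 637.32387758 -423.71772683  160.        ]]
```

```bash
python3 - <<'E'
from cell import *
from h import *
a=np.radians(-67.25);u=np.array([np.cos(a),np.sin(a)])
o=np.array([506.85,-314.4]);p=o-8*u;phi=a+np.pi
grip(60)
reach([*p,60],down(phi))
movel([*p,3],feed=60)
print(read_eef_pos(),read_contact_force(),read_t())
grip(20,80);print('op',read_opening(),read_contact_force())
movel([*p,130],feed=120);pause(.2)
print('op',read_opening(),read_contact_force(),read_eef_pos(),read_t())
wshot("wh")
E
```

```text
[ 503.90606722 -307.15634554    3.27523918] [0.76186511 0.42534619 0.73677011] 11.1083
op 23.903395939042152 [-1.47691288  0.78483693  7.16230439]
op 24.20495411846839 [-0.05103565 -0.50874735 -3.07203713] [ 503.44123853 -306.92337315  129.34358748] 12.9333
```

View pics/wh.png

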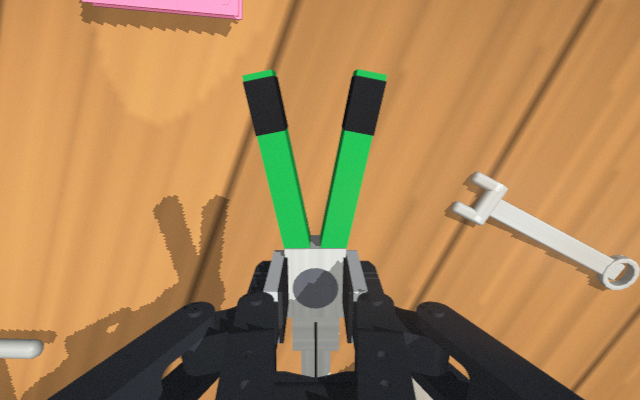

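```bash
python3 - <<'E'
from h import *
f=load("wh");g=f["frame"];hsv=cv2.cvtColor(g,cv2.COLOR_RGB2HSV)
H,S,V=[hsv[...,i].astype(int) for i in range(3)]
p=np.array([503.44,-306.92,129.34]);phi=np.radians(112.75)
tx=toolx(phi);ty=np.array([tx[1],-tx[0],0])
gr=(H>40)&(H<90)&(S>90);gr[:,:200]=0;gr[:,420:]=0
def tool(uv,dz):
    w=ray_plane(f,uv,p[2]+dz)[0]-p;return np.round([w@tx,w@ty],2)
y,x=np.argwhere(gr).T
for lo,hi in ((200,316),(316,420)):
    m=(x>=lo)&(x<hi);r=np.array([[a,b] for a,b in zip(x[m],y[m])]);top=r[r[:,1]<=r[:,1].min()+2]
    e=(top[:,0].min()-.5+0,top[:,0].max()+.5);print(e,r[:,1].min(), tool([sum(e)/2,r[:,1].min()-.5],11))
    # symmetric rows: outer edges
R_=[]
for r in range(85,240,15):
    fg=(((H>40)&(H<90)&(S>90))|(V<60))[r,200:420]
    c=np.where(fg)[0]+200;R_.append((r,c.min(),c.max(),tool([(c.min()+c.max())/2,r],11).tolist()))
print(R_)
st=(S<45)&(V>110);
for c in (300,305,310,325): 
    rr=np.where(st[235:270,c])[0];print(c,235+rr[:3],tool([c,235+rr.min()-.5],12))
d=(V<125)&(V>60)&(S<60);d[:,:285]=0;d[:,345:]=0;d[:262]=0;d[315:]=0
k=cv2.connectedComponentsWithStats(d.astype(np.uint8));i=1+np.argmax(k[2][1:,4]);print(k[3][i],k[2][i],tool(k[3][i],12))
E
```

```text
(np.float64(260.5), np.float64(274.5)) 69 [ 85.59 -15.96]
(np.float64(353.5), np.float64(370.5)) 69 [85.57 18.05]
[(85, np.int64(244), np.int64(384), [79.96, 0.77]), (100, np.int64(248), np.int64(381), [74.72, 0.95]), (115, np.int64(252), np.int64(377), [69.34, 0.94]), (130, np.int64(255), np.int64(373), [63.81, 0.74]), (145, np.int64(259), np.int64(370), [58.15, 0.93]), (160, np.int64(263), np.int64(366), [52.33, 0.92]), (175, np.int64(266), np.int64(363), [46.35, 0.92]), (190, np.int64(270), np.int64(359), [40.2, 0.91]), (205, np.int64(274), np.int64(356), [33.89, 1.11]), (220, np.int64(277), np.int64(352), [27.39, 0.9]), (235, np.int64(281), np.int64(349), [20.71, 1.1])]
300 [249 250 251] [15.  -5.2]
305 [248 249 250] [15.46 -3.09]
310 [248 249 250] [15.46 -1.  ]
325 [248 249 250] [15.46  5.29]
[315.40328337 288.25481799] [ 294  269   44   40 1401] [-4.03  1.26]
```

```bash
python3 - <<'E'
from cell import *
from h import *
phi=np.radians(8.36+180);tx=toolx(phi)[:2];ty=np.array([tx[1],-tx[0]])
s=np.array([581.9,255.85]);t=s+7.9*tx-0.92*ty
reach([*t,110],down(phi));print(read_opening(),read_contact_force(),read_t())
movel([*t,40],feed=80);pause(.2)
print(read_eef_pos(),read_contact_force())
r=movel([*t,22],feed=15,until_force=4)
print(r,read_eef_pos(),read_contact_force(),read_t())
wshot("wq")
sd=grab_frame("side");crop(sd["frame"][:,:,::-1],(200,200,360,320),5,'pics/s2.png')
E
```

```text
23.766856538341436 [-0.35904267 -1.28984593 -3.06478662] 15.0167
[574.51731266 253.93342963  40.5798003 ] [-0.18463304  0.04237548 -2.9863247 ]
True [574.07835799 254.17178377  25.42425126] [0.72899874 2.83097602 2.32724404] 17.1333
```

View pics/wq.png

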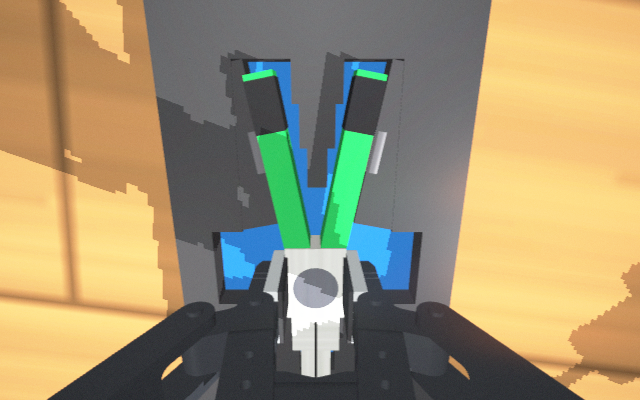

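View pics/s2.png

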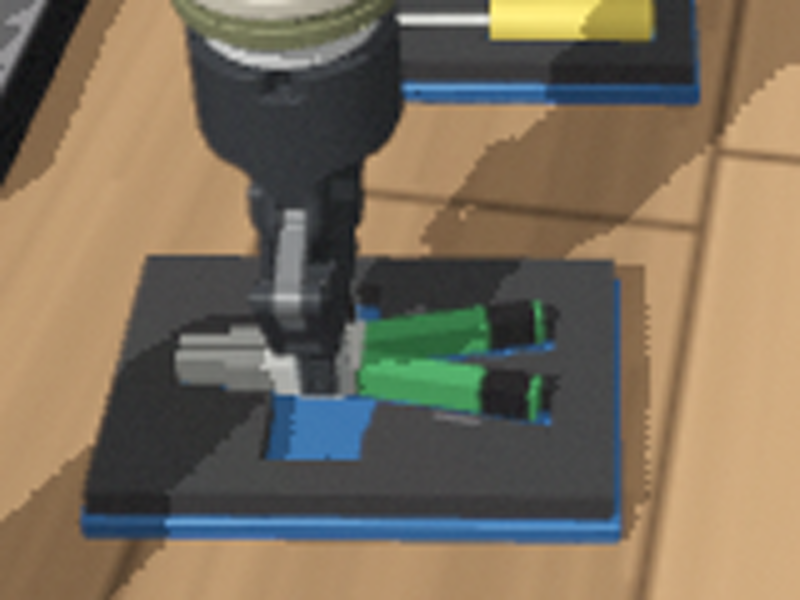

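```bash
python3 - <<'E'
from h import *
f=load("wq");g=f["frame"]
p=np.array([574.078,254.172,25.424]);phi=np.radians(188.36);tx=toolx(phi);ty=np.array([tx[1],-tx[0],0])
def tool(uv,z):
    w=ray_plane(f,uv,z)[0]-p;return np.round([w@tx,w@ty],2)
print('cut end',tool([260,59.5],24),tool([375,59.5],24))
print('notch L R at handle-side corner',tool([213.5,233],24),tool([421.5,233],24))
print('tray edges',tool([178,260],24),tool([459,260],24))
crop(g[:,:,::-1],(170,40,450,310),2.8,'pics/c5.png')
E
```

```text
cut end [ 88.83 -21.59] [88.82 23.34]
notch L R at handle-side corner [ 15.55 -46.38] [15.54 48.42]
tray edges [  1.9  -64.22] [ 1.89 67.24]
```

View pics/c5.png

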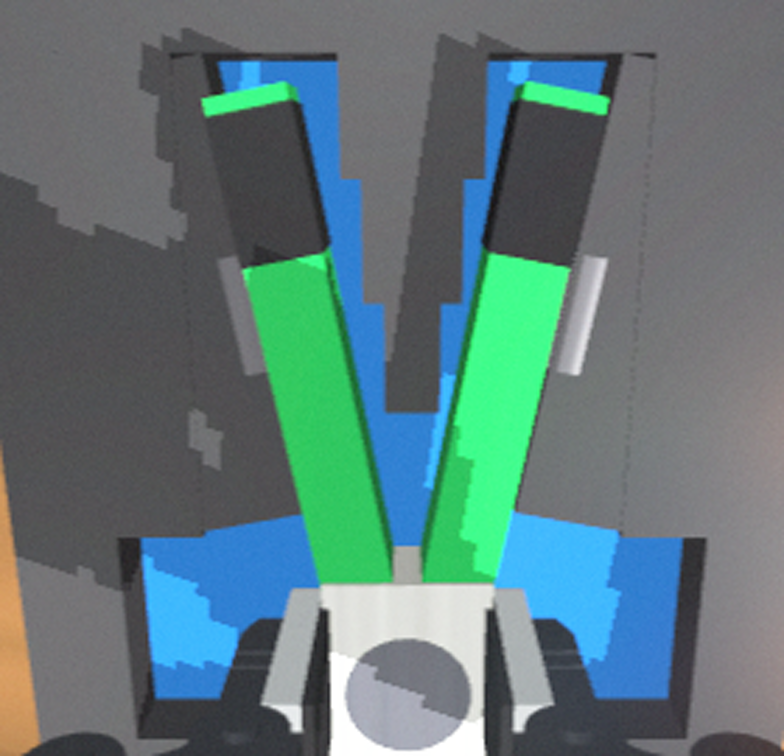

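```bash
python3 - <<'E'
from cell import *
from h import *
p=np.array(read_eef_pos())
r=movel([p[0],p[1],24.0],feed=10,until_force=5)
print(r,read_eef_pos(),read_contact_force())
grip(44);print(read_opening(),read_eef_pos(),read_contact_force(),read_t())
p=np.array(read_eef_pos())
movel([p[0],p[1],80],feed=80)
phi=np.radians(188.36);t=np.array([570,254,140])-45*toolx(phi)
grip(0)
reach(t.tolist(),down(phi));wshot("wr");print(read_t())
E
```

```text
False [574.1180726  254.48614381  23.96204503] [-0.69986327  2.54128514  2.38275968]
43.970162966525024 [573.83472584 253.70015873  23.73385978] [ 0.74954104  0.60703727 -0.32396576] 17.85
19.6333
```

View pics/wr.png

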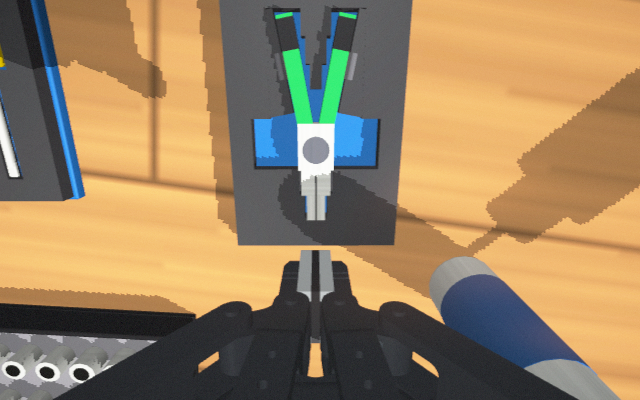

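```bash
python3 - <<'E'
from cell import *
from h import *
phi=np.radians(188.36);t=np.array([573.83,253.7])+6*toolx(phi)[:2]
reach([*t,70],down(phi))
movel([*t,43],feed=60)
r=movel([*t,22],feed=15,until_force=15)
print(r,read_eef_pos(),read_contact_force(),read_t())
pause(.2);print(read_eef_pos(),read_contact_force())
movel([*t,80],feed=100)
t=np.array([570,254,140])-45*toolx(phi)
reach(t.tolist(),down(phi));wshot("ws");print(read_t())
sd=grab_frame("side");crop(sd["frame"][:,:,::-1],(200,200,360,320),5,'pics/s3.png')
E
```

```text
True [567.47655851 252.74484045  26.18926624] [-0.39321248 -0.45598112  7.31038128] 21.7083
[567.44387644 252.78117246  26.16504474] [-1.85444952  0.1664616   6.75811525]
23.0583
```

View pics/ws.png

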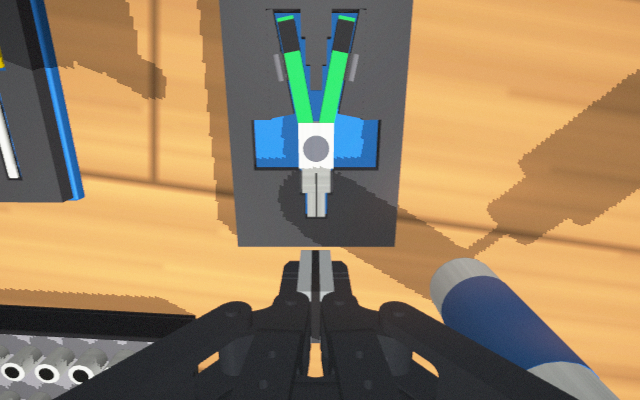

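View pics/s3.png

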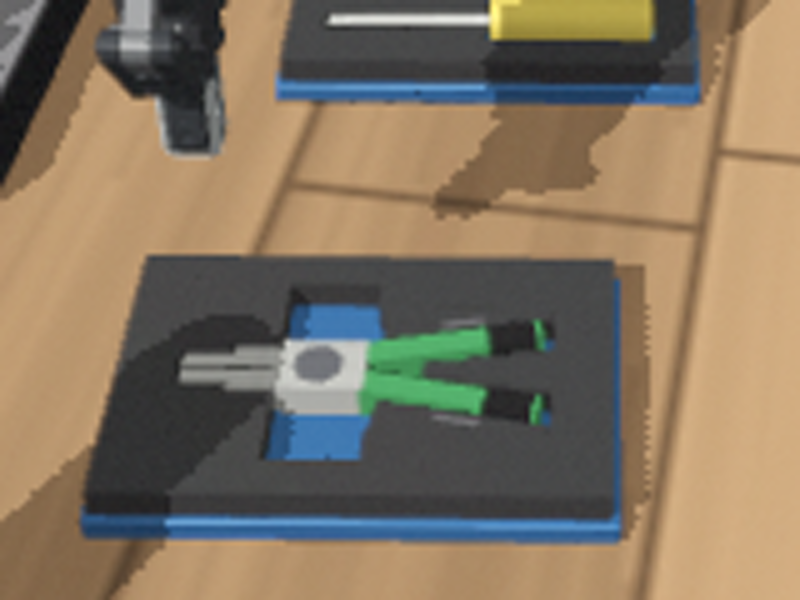

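```bash
python3 - <<'E'
from cell import *
from h import *
sd=grab_frame("side");g=sd["frame"][:,:,::-1];x0,y0,s=220,235,9
big=cv2.resize(g[235:300,220:305],None,fx=s,fy=s,interpolation=cv2.INTER_CUBIC)
cv2.imwrite('pics/s4.png',big)
w=load("ws");gw=w["frame"][:,:,::-1]
crop(gw,(240,0,390,230),2.6*1.0,'pics/w4.png')
crop(gw,(285,110,345,225),5,'pics/w5.png')
E
```

View pics/s4.png

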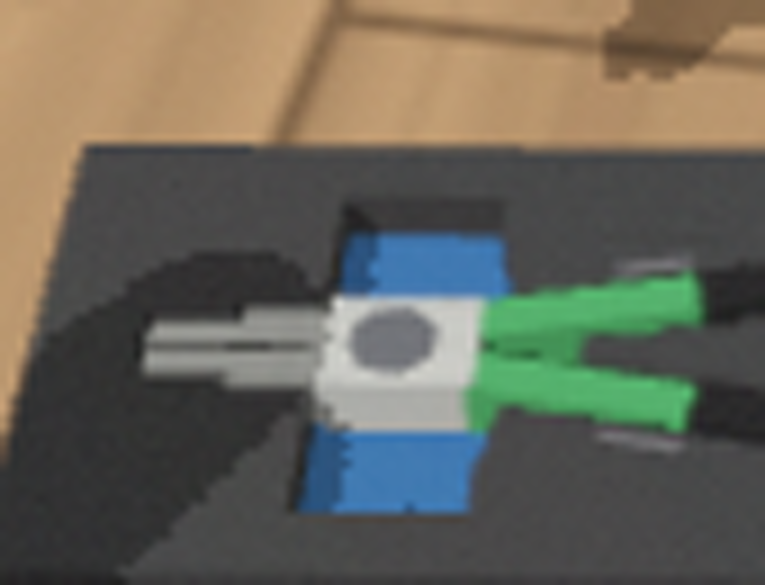

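View pics/w5.png

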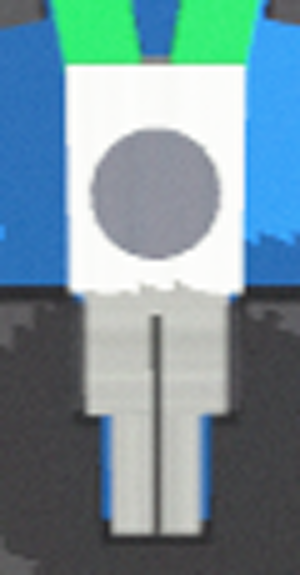

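View pics/w4.png

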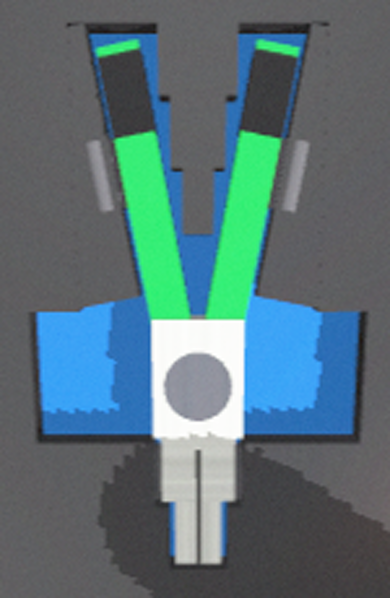

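```bash
python3 - <<'E'
from cell import *
print(read_t(),read_contact_force(),read_eef_pos())
close_job()
E
```

```text
23.1583 [-0.66559107  0.05763635  0.22474045] [613.00277794 260.15917885 138.44714381]
the job is handed in; nothing more can be done
```

I pressed the gauge home, laid the pliers jaws-first into their cut-out and pressed them home, then handed the job in at 23.2 s of the 58 s allowed. No verdict came back.

- **Gauge:** I pressed it at its middle and stopped at a 14 N force change. The fingertips then stood at 25.1 mm, against the expected top height of 25 mm. The top view afterwards shows it straight in its slot.
- **Pliers:** I gripped them across the joint block, lowered them onto the lips and released them there. I then pressed about 14 mm behind the pivot and stopped at a 15 N force change. The fingertips then stood at 26.2 mm, against the expected block top of 26 mm. The last wrist and side pictures show the pliers centred and straight in the cut-out. The jaws look flush with the foam, though I judged that by eye.
- **Other objects:** the motions stayed clear of them, but I did not measure their positions again at the end. At hand-in the gripper was about 138 mm above the bench, touching nothing.

Some measurements disagreed:
- **Foam size:** the foam surface measured about 130 mm wide instead of 136 mm. I took it as inset 3 mm all round, which matched the gauge position and the cut-out edges.
- **Pivot disc:** it measured about 4 mm off the stated origin, so I used the block's rear edge, the jaw tip and the handle ends instead.
- **Placement along the cut-out:** the gap at the handle ends suggested the pliers sat about 1 mm too far toward the jaws, while the finger notch suggested 0.5 mm the other way. Both are within the 6 mm limit.

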